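# Ratchet down the can opener's hold-down nut

## Robot

A 7-joint arm with a two-finger parallel gripper is mounted at the origin on the work surface. World frame = base frame: x ahead of the robot, y to its left, z up, the work surface at z = 0. Lengths are in m, angles in rad, forces in N, time in s.
With the tool pointing down it reaches from about 0.4 to 0.875 m from the base axis. Payload 6.5 kg.
Tool frame: the origin (TCP) lies at the very end of the fingers, on their centre line; the grasp point (between the pads) lies 19 mm behind it; z points along the fingers, y is the line along which they close (so a half turn about z gives the same grasp; the last joint's range is limited). The gripper opens to 88 mm and grips with 3 to 60 N. Pads are 18 mm wide; open, the fingers measure 123 mm over their backs; the gripper's body (75 mm by 187 mm) begins 45 mm behind the grasp point.
Start: joints at [-1.201, 0.536, -0.004, 1.538, 0.003, 1.067, -0.071], TCP at [0.274, 0.589, 0.239] pointing down, gripper open.
Joint ranges: [-2.7, 2.7], [-0.37, 2.16], [-1.27, 1.26], [0.24, 2.4], [-1.31, 4.45], [0.19, 1.91], [-2.76, 2.76]. Speed limits (rad/s): [2.39, 2.39, 3.14, 3.14, 3.14, 3.14, 3.14].

## Interface

Orientations are given as a unit quaternion [w, x, y, z].
In Python, from workcell import ctrl gives the robot as it stands.
- The arm moves only by the tool servo_tool, never from a script. Its argument "moves" is one flat list of numbers, 7 for each row, row after row: the shift along the tool's x, y, z in mm, then the turn, a rotation vector about the tool's x, y, z in rad, then the finger opening in mm, from 0 to 88.1. In form: [x, y, z, ax, ay, az, grip, x, y, z, ax, ay, az, grip, ...]. A call has 1 to 8 rows; each row is the pose to reach, as a shift and turn from the pose commanded when the call began, along the tool's axes at that moment; what a row does not reach only later rows make up. A row lasts 1/12 s, in which the tool goes at most 41.7 mm and 7.16 degrees, less where a joint would pass 70% of its speed; a pose out of reach is approached as far as the arm can. A call with a gripper value outside its range is refused whole. The fingers move at their own pace and stop on an object; the grip force is fixed at half the most. Time passes only in rows, so rows that repeat a pose let the fingers close. It gives the time, the measured TCP pose, the force, the opening and the grip force at its end, in the units of the state.
- ctrl.state(): the state, without advancing time (a new reading comes with each control period).
- ctrl.get_image(name): name is "side" or "top" or "wrist"; returns a dict with "pixels" (480x640x3 uint8, red, green, blue), "fovy" (degrees; the focal length in pixels is half the picture's height over the tangent of half this angle, whatever the lens; pixels are square), "cx", "cy" (the principal point, pixels), "R" (3x3) and "t" (3): a world point X has camera coordinates R X + t. Camera axes: x right, y down, z forward; pixel columns grow to the right and rows downward; lengths in m; the calibration is good to about 2 mm. A picture is of the moment at which its call begins. There is no depth.
- ctrl.finish_job(): hands the job in; it is judged then, once.
The state is a dict: "time": time; "qpos": joint angles; "qd": joint speeds; "joint_efforts": joint torques, N m; "tool_pos": TCP position; "ee_rot": TCP orientation; "force": force on the tool from outside, world axes, zero at the start; "moment": the same for the moment, N m; "grip_width": finger opening in m; "grip_force": force on a finger pad.
Only numpy, scipy, OpenCV 4.12 (cv2) and the standard library are available. Lean on these libraries where they do the work, as an engineer would, in place of code of your own. Each camera call takes 0.05 s, during which the arm holds its last target. There are 200 camera calls.

## Task

The hold-down nut of the bench can opener has worked slack. Tighten this flanged nut clockwise by swinging the handle of the ratchet wrench that sits on it back and forth, until the nut is fully home, with the white line on its flange meeting the white line on the base plate; then let go of the wrench.

Things in the scene. Friction and masses are not known exactly. Their poses are not given: they have to be found in the camera images.
- clamp_nut (a joint): Turn of the hold-down nut (26 mm hexagon through the wrench's head; dark flange 116 mm across below, top 22 mm above the counter, with a white radial line). Rad, positive = clockwise from above. 0 = tight: its line meets the base plate's white line, firm stop. Starts at -2.2 to -1.5, so that much clockwise turning is left. Takes 1 N m to turn; stays where left.
- ratchet (a joint): Swing of the ratchet wrench about the nut's axis. Rad, positive = clockwise from above; 0 = handle along -x of nut_axis; stop posts limit it to -0.65..0.65. Positive swings drive the nut (after up to 0.32 rad of play: 20 teeth a turn); negative swings slip freely, under 2 N at the grip, and the nut stays. Stays where left.
- ratchet_grip (a point): Middle of the wrench's handle, 150 mm from the nut's axis, 55 mm above the counter, mid-thickness. x points along the handle to the nut, z up. The dark level grip is 24 mm wide, 22 mm high, 95 to 203 mm from the axis, free below and on both sides. The wrench is captive on the nut: it only swings. (A plain spanner lying loose is not needed.)
- nut_axis (a point): Point on the nut's vertical axis, 55 mm above the counter, fixed to the can opener's immovable grey base plate (14 mm thick, x -80 to 150, y -85 to 165 mm of this frame). z up; the handle lies along -x in mid-swing. The opener's column (34 mm thick, 370 mm tall) stands at x 100, y 125; its crank reaches x 230, y 270 mm at 345 to 390 mm height.

How it is judged:
By the outcome, as a careful person would: the job done as asked, in the order asked, and still so for the second after the job is handed in, with the robot touching nothing.
It also fails if it takes over 53 s, if anything falls off the work surface, if the arm or the gripper's body presses on something with over 40 N, if the wrist force passes 120 N, or if a joint passes its speed limit or range.

## Working session

There is one attempt and no reset: what is moved stays moved. The work goes in short steps, Python scripts to look and compute and a tool call to move; the robot and the scene stay as the last step left them, time stands still between calls to the robot, and variables do not carry over. Pictures are saved under pics/ and viewed, at most 10 in all, crops included, and the job is handed in when it is done.

Besides the shell and the picture viewer there is one more tool, called after "Emit:" as name(argument=value, ...) on one line, values as JSON. servo_tool: Moves the arm, as the interface text tells. Its arguments: {"type":"object","properties":{"moves":{"type":"array","items":{"type":"number"}}},"required":["moves"]}

```bash
mkdir -p pics
python3 - <<'E'
from workcell import ctrl
import cv2,numpy as np
for n in ["top","side"]:
    d=ctrl.get_image(n); cv2.imwrite(f"pics/{n}0.png",d["pixels"][:,:,::-1])
    print(n,d["fovy"],d["cx"],d["cy"],np.round(d["R"],4).tolist(),np.round(d["t"],4).tolist())
s=ctrl.state();print(s["time"],s["tool_pos"],s["ee_rot"],s["force"],s["grip_width"])
E
```

```text
top 48.74767794108236 322.1319215799024 242.34036656172762 [[0.0028, -0.9988, -0.0483], [-0.9947, 0.0022, -0.1032], [0.1032, 0.0484, -0.9935]] [0.0438, 0.5773, 0.6436]
side 53.345824424954586 318.4900814091165 234.01409709167967 [[0.7053, -0.7088, 0.0091], [-0.4764, -0.4835, -0.7344], [0.525, 0.5136, -0.6787]] [-0.3919, 0.3533, 0.3798]
0.1 [0.27417999 0.58876191 0.23794518] [-1.03654024e-04  2.16139707e-01  9.76362159e-01 -7.41650037e-04] [ 0.71700757  0.21182049 -0.31774276] 0.0881975874333985
```

View pics/top0.png

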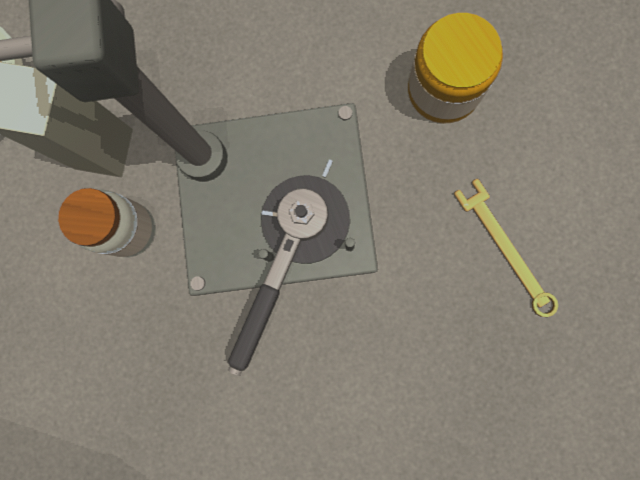

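View pics/side0.png

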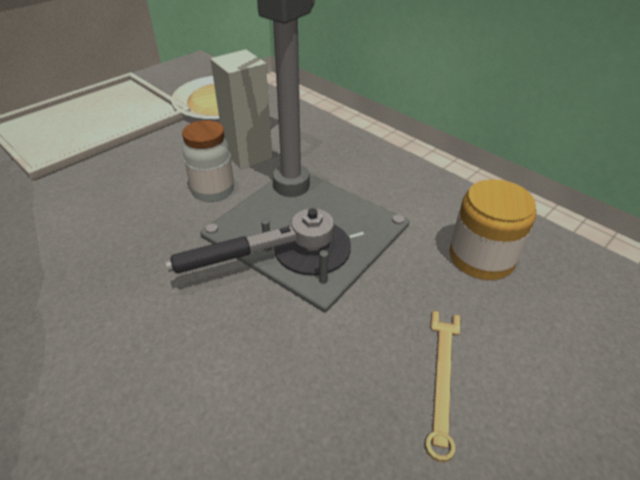

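The top view shows the nut at about (303,212), the flange centre near (305,219), the grip from (270,290) to (238,365), the flange line at (268,213), the plate line at (327,168) and the red jar at (90,215). The side view shows the grip from (175,262) to (248,245), with the posts short beside it.

```bash
cat > h.py <<'E'
from workcell import ctrl
import cv2,numpy as np
def ray(d,u,v,z):
    f=240/np.tan(np.radians(d["fovy"])/2); R=np.array(d["R"]);t=np.array(d["t"])
    c=-R.T@t; r=R.T@np.array([(u-d["cx"])/f,(v-d["cy"])/f,1]); return c+r*(z-c[2])/r[2]
def blob(m,seed):
    n,l,s,c=cv2.connectedComponentsWithStats(m.astype(np.uint8)); 
    y,x=np.nonzero(l); i=np.argmin((x-seed[0])**2+(y-seed[1])**2); return l==l[y[i],x[i]]
E
python3 - <<'E'
from h import *
d=ctrl.get_image("top"); p=d["pixels"].astype(int); g=p.max(2)
for q in [(240,255),(222,335),(212,285),(190,320),(213,267),(168,327),(230,225),(300,300)]: print(q,p[q[0] if 0 else q[0],q[1]])
# dark blobs
for th in (55,65,75):
    m=g<th
    for n,s in(("flange",(305,245)),("grip",(255,330))):
        b=blob(m,s); y,x=np.nonzero(b); print(th,n,len(x),x.min(),x.max(),y.min(),y.max())
# plate corners bolts
m=(g>150)
n,l,st,c=cv2.connectedComponentsWithStats(m[140:240,240:360].astype(np.uint8))
for i in range(1,n):
    if st[i,4]>8: print("white",st[i],c[i]+[240,140])
for n,u,v,z in [("nut",303,212,.07),("flange",305.5,219,.022),("bolt1",345,113,.016),("bolt2",197,284,.016),("jarlid",89,217,.1),("tallcol",207,155,.02),("tip",238,362,.055),("gripstart",268,290,.055),("flline",268,213,.022),("bpline",327,168,.014),("plBR",376,270,.014),("plTR",353,104,.014),("plBL",190,294,.014),("post1",262,253,.06),("post2",349,243,.06)]:
    print(n,ray(d,u,v,z).round(4))
e=ctrl.get_image("side")
for n,u,v,z in [("tip",176,262,.055),("gripstart",249,246,.055),("jarbase",212,190,0),("flange",312,247,.022),("nut",312,218,.08)]: print(n,ray(e,u,v,z).round(4))
E
```

```text
(240, 255) [125 125 114]
(222, 335) [84 82 80]
(212, 285) [169 161 151]
(190, 320) [84 80 79]
(213, 267) [186 194 203]
(168, 327) [185 191 197]
(230, 225) [124 124 113]
(300, 300) [140 134 122]
55 flange 11 269 273 255 260
55 grip 1 261 261 332 332
65 flange 6 301 305 239 240
65 grip 155 244 278 290 368
75 flange 60 298 326 223 246
75 grip 533 228 278 284 370
white [82 20 10 17 71] [326.87323944 167.81690141]
white [  38   49   49   49 1631] [302.28755365 213.00245248]
white [22 71 15  5 53] [268.73584906 213.09433962]
white [44 95 15  5 39] [289.8974359  237.58974359]
nut [0.6102 0.0653 0.07  ]
flange [0.6088 0.0661 0.022 ]
bolt1 [0.7521 0.0147 0.016 ]
bolt2 [0.5245 0.2082 0.016 ]
jarlid [0.6006 0.3145 0.1   ]
tallcol [0.6957 0.1983 0.02  ]
tip [0.4296 0.1442 0.055 ]
gripstart [0.5164 0.1089 0.055 ]
flline [0.6169 0.1152 0.022 ]
bpline [0.6781 0.0386 0.014 ]
plBR [ 0.543 -0.025  0.014]
plTR [0.7651 0.004  0.014 ]
plBL [0.5115 0.2177 0.014 ]
post1 [0.5614 0.1161 0.06  ]
post2 [0.5734 0.0099 0.06  ]
tip [0.4297 0.146  0.055 ]
gripstart [0.519  0.1012 0.055 ]
jarbase [0.595  0.3064 0.    ]
flange [0.604  0.0621 0.022 ]
nut [0.6033 0.0615 0.08  ]
```

Emit:
servo_tool(moves=[-373,-336,90,0,0,-0.024,70,-373,-336,90,0,0,-0.024,70,-373,-336,90,0,0,-0.024,70,-373,-336,90,0,0,-0.024,70,-373,-336,90,0,0,-0.024,70,-373,-336,90,0,0,-0.024,70,-373,-336,90,0,0,-0.024,70,-373,-336,90,0,0,-0.024,70])

```text
time: 0.87
tool_pos: [0.4031, 0.2854, 0.1797]
ee_rot: [0.0, 0.204, 0.979, 0.0]
force: [0.5, 1.1, 0.6]
grip_width: 0.0701
grip_force: 0.0
```

Emit:
servo_tool(moves=[-126,-119,50,0,0,0,60,-126,-119,50,0,0,0,60,-126,-119,50,0,0,0,60,-126,-119,50,0,0,0,60,-126,-119,50,0,0,0,60,-126,-119,50,0,0,0,60])

```text
time: 1.37
tool_pos: [0.4712, 0.123, 0.129]
ee_rot: [-0.0, 0.208, 0.978, -0.001]
force: [-0.0, 0.1, 0.5]
grip_width: 0.0599
grip_force: 0.0
```

Run:
```python
from h import *
d=ctrl.get_image("wrist"); cv2.imwrite("pics/w1.png",d["pixels"][:,:,::-1])
s=ctrl.state();print(s["tool_pos"],s["qpos"].round(3) if hasattr(s["qpos"],"round") else s["qpos"])
R=np.array(d["R"]);t=np.array(d["t"]);f=240/np.tan(np.radians(d["fovy"])/2)
for X in [(.608,.067,.055),(.4705,.127,.055),(.4705,.127,.036),(.422,.148,.055)]:
    c=R@np.array(X)+t;print(X,f*c[:2]/c[2]+[d["cx"],d["cy"]])
```

```text
[0.47069144 0.12600773 0.12949593] [-0.429  0.428  0.092  2.05  -0.061  0.667  0.857]
(0.608, 0.067, 0.055) [329.69134345 426.06674981]
(0.4705, 0.127, 0.055) [328.82268766 246.39093172]
(0.4705, 0.127, 0.036) [328.50195967 239.15655617]
(0.422, 0.148, 0.055) [328.21083767 167.86637838]
```

View pics/w1.png

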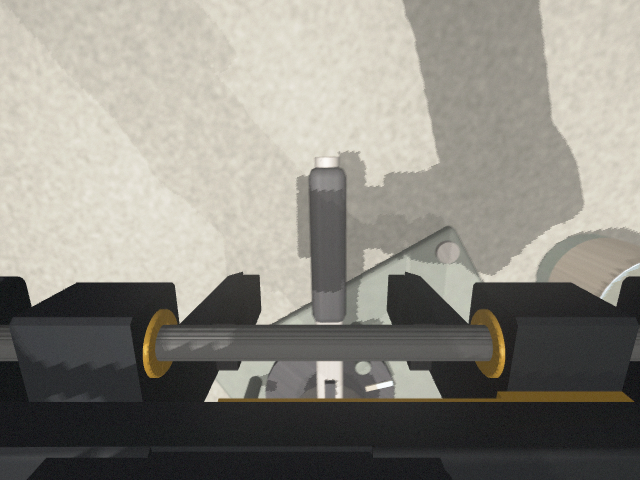

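The wrist view shows the grip vertical at column 328, from row 168 to 320, centred between the fingers, so I descend now.

Emit:
servo_tool(moves=[0,0,40,0,0,0,60,0,0,75,0,0,0,60,0,0,93,0,0,0,60,0,0,93,0,0,0,28,0,0,93,0,0,0,28,0,0,93,0,0,0,28,0,0,93,0,0,0,28])

```text
time: 2.0
tool_pos: [0.4717, 0.1289, 0.0385]
ee_rot: [0.001, 0.204, 0.979, 0.001]
force: [0.3, -0.3, 0.9]
grip_width: 0.0355
grip_force: 0.0
```

```bash
cat >> h.py <<'E'
C=np.array([.608,.067])
def plan(deg,n,r=.15,z=.036):
    """rows for a swing of the tool about C by deg per row (ccw from above +), from the present pose; tool axes"""
    from scipy.spatial.transform import Rotation as Ro
    s=ctrl.state(); q=np.array(s["ee_rot"]); T=Ro.from_quat(q[[1,2,3,0]]); p=np.array(s["tool_pos"])
    a0=np.degrees(np.arctan2(*(p[:2]-C)[::-1])); x=T.apply([1,0,0]); yaw=np.degrees(np.arctan2(x[1],x[0]))
    print("t",s["time"],"pos",p.round(4),"handle",round(a0,1),"r",round(np.hypot(*(p[:2]-C)),4),"yaw",round(yaw,1),"F",np.round(s["force"],1),"w",s["grip_width"],"q7",s["qpos"][6])
    for i in range(1,n+1):
        a=np.radians(a0+deg*i); tgt=np.r_[C+r*np.array([np.cos(a),np.sin(a)]),z]
        Tn=Ro.from_euler("z",a0+deg*i-yaw,degrees=True)*T
        print((T.inv().apply(tgt-p)*1000).round(0).tolist(),(T.inv()*Tn).as_rotvec().round(3).tolist())
E
python3 -c "
from h import *
plan(6.5,8)"
```

```text
t 2.0 pos [0.4717 0.1289 0.0385] handle 155.6 r 0.1497 yaw 156.5 F [ 0.3 -0.3  0.9] w 0.03552378206659166 q7 0.8771260568928759
[-0.0, -17.0, 2.0] [-0.0, 0.0, -0.098]
[-3.0, -34.0, 2.0] [-0.0, 0.0, -0.212]
[-8.0, -50.0, 2.0] [-0.001, 0.001, -0.325]
[-14.0, -66.0, 2.0] [-0.001, 0.001, -0.439]
[-22.0, -81.0, 2.0] [-0.001, 0.001, -0.552]
[-32.0, -95.0, 2.0] [-0.001, 0.002, -0.666]
[-43.0, -108.0, 2.0] [-0.002, 0.002, -0.779]
[-56.0, -119.0, 2.0] [-0.002, 0.002, -0.892]
```

Emit:
servo_tool(moves=[0,-17,2,0,0,-0.1,28,-3,-34,2,0,0,-0.21,28,-8,-50,2,0,0,-0.325,28,-14,-66,2,0,0,-0.44,28,-22,-81,2,0,0,-0.55,28,-32,-95,2,0,0,-0.665,28,-43,-108,2,0,0,-0.78,28,-56,-119,2,0,0,-0.89,28])

```text
time: 2.67
tool_pos: [0.4749, -0.0042, 0.0364]
ee_rot: [0.001, -0.24, 0.971, -0.0]
force: [-0.3, 1.1, 0.3]
grip_width: 0.0278
grip_force: 0.5
```

Run:
```python
from h import *
plan(4,5)
d=ctrl.get_image("top"); cv2.imwrite("pics/top2.png",cv2.resize(d["pixels"][100:400,160:480,::-1],None,fx=2,fy=2))
```

```text
t 2.6667 pos [ 0.4749 -0.0042  0.0364] handle -151.9 r 0.151 yaw -152.3 F [-0.3  1.1  0.3] w 0.027839439875569638 q7 1.756387630116915
[-1.0, -10.0, 0.0] [-0.0, -0.0, -0.077]
[-3.0, -21.0, 0.0] [-0.0, -0.0, -0.147]
[-4.0, -31.0, 0.0] [-0.0, -0.0, -0.216]
[-7.0, -41.0, 0.0] [-0.0, -0.0, -0.286]
[-10.0, -51.0, 0.0] [-0.001, -0.0, -0.356]
```

View pics/top2.png

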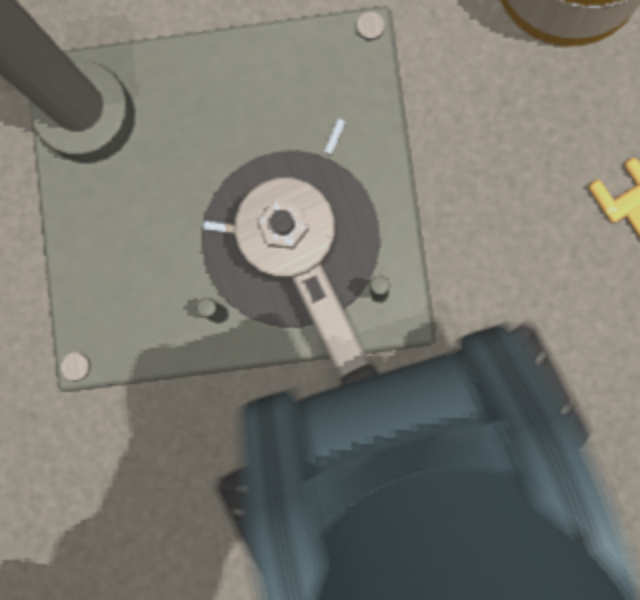

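The wrench has followed the fingers to ratchet ≈ -0.36, and the nut stayed (flange line at crop (216,227), plate line at (335,136)). I'll carry on to near the post.

Emit:
servo_tool(moves=[-1,-10,0,0,0,-0.077,28,-3,-21,0,0,0,-0.147,28,-4,-31,0,0,0,-0.216,28,-6,-38,0,0,0,-0.262,28,-6,-38,0,0,0,-0.262,28])

```text
time: 3.13
tool_pos: [0.4987, -0.0358, 0.0361]
ee_rot: [0.001, -0.361, 0.933, -0.001]
force: [1.1, 0.6, 0.5]
grip_width: 0.0281
grip_force: 0.0
```

```bash
python3 -c "
from h import *
plan(-6,8)"
```

```text
t 3.1333 pos [ 0.4987 -0.0358  0.0361] handle -136.8 r 0.15 yaw -137.7 F [1.1 0.6 0.5] w 0.02805716744719537 q7 2.0128955034816745
[-1.0, 16.0, 0.0] [0.0, 0.0, 0.088]
[-3.0, 31.0, 0.0] [0.0, 0.001, 0.193]
[-7.0, 46.0, -0.0] [0.0, 0.001, 0.298]
[-12.0, 61.0, -0.0] [0.001, 0.001, 0.402]
[-19.0, 75.0, -0.0] [0.001, 0.001, 0.507]
[-27.0, 89.0, -0.0] [0.001, 0.002, 0.612]
[-37.0, 101.0, -0.0] [0.001, 0.002, 0.716]
[-48.0, 112.0, -0.0] [0.001, 0.002, 0.821]
```

Emit:
servo_tool(moves=[-1,16,0,0,0,0.09,28,-3,31,0,0,0,0.193,28,-7,46,0,0,0,0.298,28,-12,61,0,0,0,0.402,28,-19,75,0,0,0,0.507,28,-27,89,0,0,0,0.612,28,-37,101,0,0,0,0.716,28,-48,112,0,0,0,0.821,28])

```text
time: 3.8
tool_pos: [0.4586, 0.0798, 0.0362]
ee_rot: [0.002, 0.045, 0.999, -0.001]
force: [4.5, -8.2, 1.2]
grip_width: 0.0281
grip_force: 3.6
```

```bash
python3 -c "
from h import *
plan(-4.5,5)"
```

```text
t 3.8 pos [0.4586 0.0798 0.0362] handle 175.1 r 0.1499 yaw 174.8 F [ 4.5 -8.2  1.2] w 0.028078832967823 q7 1.1742645963721554
[-0.0, 12.0, 0.0] [0.0, 0.0, 0.074]
[-2.0, 23.0, 0.0] [0.001, 0.0, 0.152]
[-4.0, 35.0, 0.0] [0.001, 0.0, 0.231]
[-7.0, 46.0, 0.0] [0.001, 0.0, 0.309]
[-11.0, 57.0, 0.0] [0.002, 0.0, 0.388]
```

Emit:
servo_tool(moves=[0,12,0,0,0,0.074,28,-2,23,0,0,0,0.152,28,-4,35,0,0,0,0.231,28,-7,46,0,0,0,0.309,28,-11,57,0,0,0,0.388,28,-11,57,0,0,0,0.388,28])

```text
time: 4.3
tool_pos: [0.4739, 0.1374, 0.036]
ee_rot: [0.002, 0.235, 0.972, 0.0]
force: [0.8, -6.2, 2.6]
grip_width: 0.0277
grip_force: 2.6
```

Run:
```python
from h import *
plan(6.5,8)
d=ctrl.get_image("top"); cv2.imwrite("pics/top3.png",cv2.resize(d["pixels"][100:400,160:480,::-1],None,fx=2,fy=2))
```

```text
t 4.3 pos [0.4739 0.1374 0.036 ] handle 152.3 r 0.1514 yaw 152.8 F [ 0.8 -6.2  2.6] w 0.027715095120268794 q7 0.8133954498359541
[-2.0, -17.0, -0.0] [-0.0, 0.0, -0.105]
[-5.0, -34.0, -0.0] [-0.001, 0.0, -0.218]
[-10.0, -50.0, -0.0] [-0.001, 0.0, -0.332]
[-16.0, -66.0, -0.0] [-0.001, 0.0, -0.445]
[-24.0, -81.0, -0.0] [-0.002, 0.001, -0.559]
[-34.0, -95.0, 0.0] [-0.002, 0.001, -0.672]
[-45.0, -107.0, 0.0] [-0.002, 0.001, -0.786]
[-58.0, -119.0, 0.0] [-0.003, 0.001, -0.899]
```

View pics/top3.png

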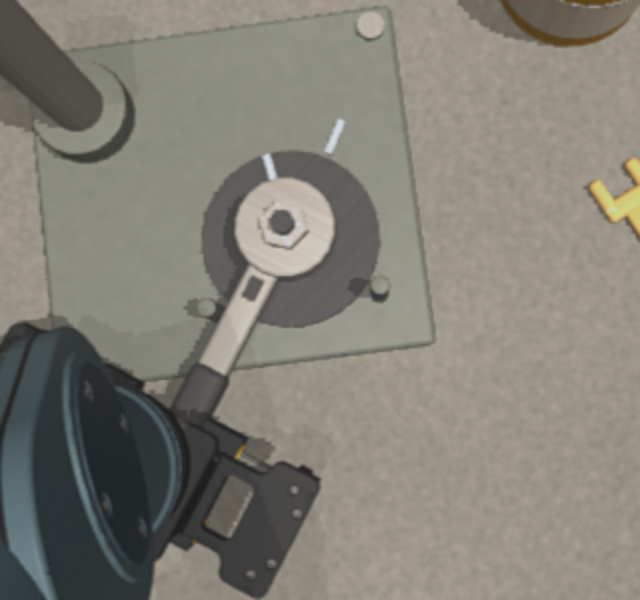

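The flange line has moved round to crop (268,165), and the plate line is at (335,136), so about 0.7 rad remains. One more full stroke should do it.

Emit:
servo_tool(moves=[-2,-17,0,0,0,-0.105,28,-5,-34,0,0,0,-0.218,28,-10,-50,0,0,0,-0.332,28,-16,-66,0,0,0,-0.445,28,-24,-81,0,0,0,-0.56,28,-34,-95,0,0,0,-0.672,28,-45,-107,0,0,0,-0.786,28,-58,-119,0,0,0,-0.9,28])

```text
time: 5.02
tool_pos: [0.4699, 0.0047, 0.0357]
ee_rot: [0.0, -0.216, 0.976, 0.0]
force: [-0.4, 2.3, 1.1]
grip_width: 0.0281
grip_force: 1.8
```

```bash
python3 -c "
from h import *
plan(4.5,4)"
```

```text
t 5.0167 pos [0.4699 0.0047 0.0357] handle -155.7 r 0.1515 yaw -155.1 F [-0.4  2.3  1.1] w 0.02812291493126295 q7 1.6993227193217995
[-2.0, -12.0, -0.0] [-0.0, 0.0, -0.067]
[-3.0, -24.0, -0.0] [-0.0, 0.0, -0.146]
[-5.0, -35.0, -0.0] [-0.0, 0.0, -0.225]
[-8.0, -46.0, -0.0] [-0.0, 0.0, -0.303]
```

Emit:
servo_tool(moves=[-2,-12,0,0,0,-0.07,28,-3,-24,0,0,0,-0.146,28,-5,-35,0,0,0,-0.225,28,-8,-47,0,0,0,-0.31,28,-8,-48,0,0,0,-0.315,28])

```text
time: 5.43
tool_pos: [0.499, -0.0372, 0.0357]
ee_rot: [0.001, -0.364, 0.931, -0.001]
force: [0.5, -0.3, -0.4]
grip_width: 0.0283
grip_force: 0.0
```

```bash
python3 -c "
from h import *
plan(-6,8)"
```

```text
t 5.4333 pos [ 0.499  -0.0372  0.0357] handle -136.3 r 0.1508 yaw -137.3 F [ 0.5 -0.3 -0.4] w 0.02828088994689406 q7 2.0185639439341823
[-1.0, 16.0, -0.0] [0.0, 0.0, 0.086]
[-3.0, 31.0, -0.0] [0.0, 0.0, 0.191]
[-7.0, 46.0, -0.0] [0.0, 0.001, 0.296]
[-13.0, 61.0, -0.0] [0.0, 0.001, 0.4]
[-19.0, 75.0, -0.0] [0.001, 0.001, 0.505]
[-28.0, 89.0, -0.0] [0.001, 0.001, 0.61]
[-37.0, 101.0, -0.0] [0.001, 0.001, 0.715]
[-48.0, 112.0, -0.0] [0.001, 0.001, 0.819]
```

Emit:
servo_tool(moves=[-1,16,0,0,0,0.086,28,-3,31,0,0,0,0.191,28,-7,46,0,0,0,0.296,28,-13,61,0,0,0,0.4,28,-19,75,0,0,0,0.505,28,-28,89,0,0,0,0.61,28,-28,89,0,0,0,0.61,28])

```text
time: 6.02
tool_pos: [0.4579, 0.0505, 0.0357]
ee_rot: [0.001, -0.066, 0.998, -0.0]
force: [1.8, -5.2, 2.7]
grip_width: 0.0282
grip_force: 2.7
```

```bash
cat >> h.py <<'E'
def lines():
    d=ctrl.get_image("top"); p=d["pixels"].astype(int)[140:240,240:360]
    m=(p.min(2)>140)&(p[:,:,2]>p[:,:,0]+3)
    n,l,st,c=cv2.connectedComponentsWithStats(m.astype(np.uint8))
    for i in range(1,n):
        if st[i,4]>15:
            u=c[i]+[240,140]; print("line px",u.round(1),st[i,4],[round(float(np.degrees(np.arctan2(*(ray(d,*u,z)[:2]-C)[::-1]))),1) for z in(.022,.014)])
    return d
E
python3 -c "
from h import *
lines();plan(-2,6)"
```

```text
line px [327.  167.8] 68 [-22.8, -22.0]
line px [307.3 182. ] 57 [-3.4, -2.6]
t 6.0667 pos [0.4582 0.0488 0.0356] handle -173.1 r 0.1509 yaw -172.2 F [ 2.5 -5.   3.6] w 0.027700213199459908 q7 1.3904041818860977
[-1.0, 5.0, -0.0] [0.0, 0.0, 0.051]
[-1.0, 10.0, -0.0] [0.0, 0.0, 0.086]
[-2.0, 16.0, -0.0] [0.0, 0.0, 0.121]
[-3.0, 21.0, -0.0] [0.0, 0.0, 0.156]
[-4.0, 26.0, -0.0] [0.0, 0.0, 0.191]
[-5.0, 31.0, -0.0] [0.0, 0.0, 0.225]
```

Emit:
servo_tool(moves=[-1,8,0,0,0,0.06,28,-2,16,0,0,0,0.11,28,-3,24,0,0,0,0.165,28,-5,31,0,0,0,0.22,28,-7,38,0,0,0,0.265,28,-7,38,0,0,0,0.265,28])

```text
time: 6.57
tool_pos: [0.4588, 0.0859, 0.0352]
ee_rot: [-0.001, 0.065, 0.998, -0.001]
force: [-0.9, -6.4, 3.1]
grip_width: 0.0277
grip_force: 2.8
```

```bash
python3 -c "
from h import *
lines();plan(-1,7)"
```

```text
line px [326.9 167.8] 67 [-22.7, -21.9]
line px [315.6 183.8] 64 [-16.3, -15.3]
t 6.6167 pos [0.4588 0.0853 0.0352] handle 173.0 r 0.1503 yaw 172.6 F [-0.9 -4.9  3.9] w 0.028130936946035707 q7 1.1359047312703252
[-0.0, 3.0, -1.0] [-0.0, 0.0, 0.01]
[-0.0, 5.0, -1.0] [-0.0, 0.0, 0.027]
[-0.0, 8.0, -1.0] [-0.0, 0.0, 0.045]
[-1.0, 10.0, -1.0] [-0.0, 0.0, 0.062]
[-1.0, 13.0, -1.0] [-0.0, 0.0, 0.08]
[-1.0, 16.0, -1.0] [-0.0, 0.0, 0.097]
[-1.0, 18.0, -1.0] [-0.0, 0.0, 0.115]
```

Emit:
servo_tool(moves=[0,3,-1,0,0,0.01,28,0,5,-1,0,0,0.027,28,0,8,-1,0,0,0.045,28,-1,10,-1,0,0,0.062,28,-1,12,-1,0,0,0.08,28,-1,12,-1,0,0,0.08,28])

```text
time: 7.12
tool_pos: [0.4605, 0.0962, 0.0357]
ee_rot: [-0.002, 0.105, 0.994, -0.001]
force: [-1.2, -5.3, 1.3]
grip_width: 0.0281
grip_force: 2.9
```

```bash
python3 -c "
from h import *
lines();plan(-1,5)"
```

```text
line px [327.  167.7] 66 [-22.8, -22.0]
line px [317.9 184.6] 63 [-20.1, -18.9]
t 7.1667 pos [0.4605 0.0961 0.0357] handle 168.8 r 0.1503 yaw 168.0 F [-2.4 -5.7  1.2] w 0.02835347931063748 q7 1.0603710154092827
[-0.0, 3.0, -0.0] [-0.0, 0.0, 0.002]
[-0.0, 5.0, -0.0] [-0.0, 0.0, 0.02]
[-0.0, 8.0, -0.0] [-0.0, 0.0, 0.037]
[-1.0, 10.0, -0.0] [-0.0, 0.0, 0.055]
[-1.0, 13.0, -0.0] [-0.0, 0.0, 0.072]
```

Not yet at the stop. I'll creep on in 2 mm steps and watch the force.

Emit:
servo_tool(moves=[0,2,0,0,0,0.01,28,0,4,0,0,0,0.02,28,0,6,0,0,0,0.03,28,0,6,0,0,0,0.03,28])

```text
time: 7.5
tool_pos: [0.4616, 0.1019, 0.0357]
ee_rot: [-0.002, 0.12, 0.993, -0.002]
force: [-1.9, -4.7, 1.9]
grip_width: 0.0277
grip_force: 3.2
```

Emit:
servo_tool(moves=[0,2,0,0,0,0.012,28,0,4,0,0,0,0.025,28,0,4,0,0,0,0.025,28])

```text
time: 7.75
tool_pos: [0.4625, 0.1052, 0.0357]
ee_rot: [-0.002, 0.133, 0.991, -0.002]
force: [-2.8, -7.3, 2.5]
grip_width: 0.0287
grip_force: 4.0
```

```bash
python3 -c "
from h import *
lines();plan(-1,3)"
```

```text
line px [327.  167.7] 66 [-22.8, -22.0]
line px [318.9 185.2] 64 [-21.8, -20.6]
t 7.8 pos [0.4625 0.1051 0.0357] handle 165.3 r 0.1504 yaw 164.8 F [-2.4 -7.6  2.5] w 0.027792913420895814 q7 1.0056093934206258
[-0.0, 3.0, -0.0] [-0.0, 0.0, 0.008]
[-0.0, 5.0, -0.0] [-0.0, 0.0, 0.026]
[-1.0, 8.0, -0.0] [-0.0, 0.0, 0.043]
```

Emit:
servo_tool(moves=[0,2,0,0,0,0.01,28,0,4,0,0,0,0.02,28,0,4,0,0,0,0.02,28])

```text
time: 8.05
tool_pos: [0.4634, 0.1084, 0.0356]
ee_rot: [-0.002, 0.143, 0.99, -0.002]
force: [-2.4, -8.8, 3.4]
grip_width: 0.0279
grip_force: 4.7
```

Emit:
servo_tool(moves=[0,2,0,0,0,0.01,28,0,4,0,0,0,0.02,28,0,4,0,0,0,0.02,28])

```text
time: 8.3
tool_pos: [0.4643, 0.1116, 0.0356]
ee_rot: [-0.002, 0.153, 0.988, -0.003]
force: [-3.0, -10.1, 4.7]
grip_width: 0.0278
grip_force: 5.5
```

```bash
python3 -c "
from h import *
d=lines();plan(-1,3)
cv2.imwrite('pics/top4.png',cv2.resize(d['pixels'][140:260,240:400,::-1],None,fx=5,fy=5,interpolation=cv2.INTER_CUBIC))"
```

```text
line px [327.  167.7] 67 [-22.7, -21.9]
line px [319.  185.1] 66 [-21.9, -20.7]
t 8.35 pos [0.4643 0.1116 0.0356] handle 162.8 r 0.1504 yaw 162.4 F [ -2.3 -10.8   4.2] w 0.02834567895947827 q7 0.9651433374388227
[-0.0, 3.0, -0.0] [-0.0, 0.0, 0.012]
[-1.0, 5.0, -0.0] [-0.0, 0.0, 0.029]
[-1.0, 8.0, -0.0] [-0.0, 0.0, 0.047]
```

View pics/top4.png

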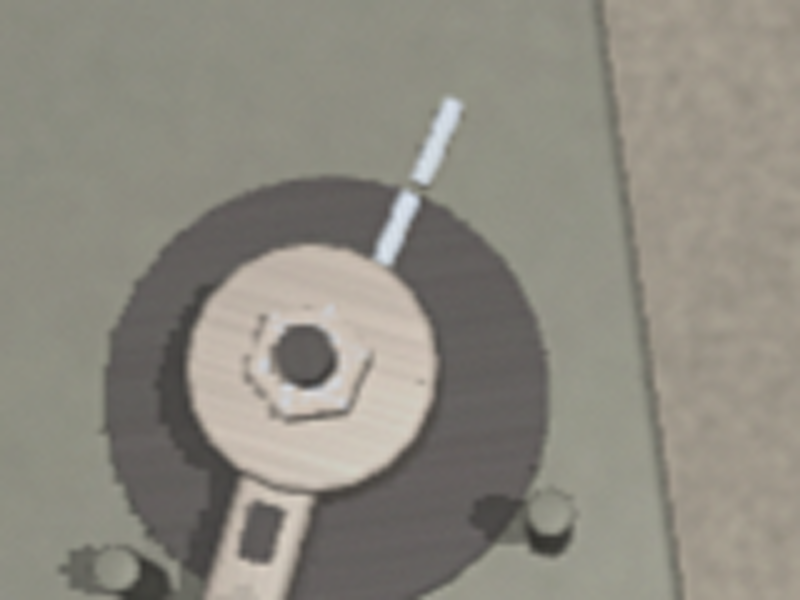

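The lines meet (flange line at (398,228), plate line at (436,142) in the crop, both at -21.9°). The line no longer moves while the force rises. I'll press once more to be sure it is home.

Emit:
servo_tool(moves=[0,3,0,0,0,0.01,28,0,6,0,0,0,0.02,28,-1,9,0,0,0,0.03,28,-1,9,0,0,0,0.03,28])

```text
time: 8.68
tool_pos: [0.4665, 0.1187, 0.0356]
ee_rot: [-0.004, 0.168, 0.986, -0.004]
force: [-6.6, -13.3, 10.2]
grip_width: 0.0281
grip_force: 7.6
```

```bash
python3 -c "
from h import *
d=lines();plan(1,5)"
```

```text
line px [327.  167.7] 66 [-22.8, -22.0]
line px [318.9 185.1] 65 [-21.8, -20.6]
t 8.7333 pos [0.4664 0.1186 0.0355] handle 160.0 r 0.1507 yaw 160.7 F [ -7.4 -13.   10.2] w 0.028305012561387604 q7 0.9314800406735161
[-1.0, -3.0, -0.0] [0.0, -0.0, -0.006]
[-1.0, -5.0, -0.0] [0.0, -0.0, -0.023]
[-1.0, -8.0, -0.0] [0.0, -0.0, -0.04]
[-1.0, -10.0, -0.0] [0.0, -0.001, -0.058]
[-1.0, -13.0, -0.0] [0.0, -0.001, -0.075]
```

Home: the line doesn't move under twice the running force. Now I relieve the load, open and lift clear.

Emit:
servo_tool(moves=[-1,-5,0,0,0,-0.03,28,-1,-10,0,0,0,-0.06,28,-1,-14,0,0,0,-0.075,28,-1,-14,0,0,0,-0.075,60,-1,-14,0,0,0,-0.075,60,-1,-14,0,0,0,-0.075,60,-1,-14,0,0,0,-0.075,60])

```text
time: 9.32
tool_pos: [0.4646, 0.1086, 0.0356]
ee_rot: [-0.002, 0.13, 0.992, -0.001]
force: [-2.0, -3.7, -0.9]
grip_width: 0.0529
grip_force: 1.9
```

Emit:
servo_tool(moves=[0,0,-20,0,0,0,60,0,0,-50,0,0,0,60,0,0,-85,0,0,0,60,0,0,-120,0,0,0,60,0,0,-140,0,0,0,60,0,0,-140,0,0,0,60,0,0,-140,0,0,0,60])

```text
time: 9.9
tool_pos: [0.4673, 0.1109, 0.177]
ee_rot: [0.001, 0.129, 0.992, 0.001]
force: [0.2, -0.8, -0.3]
grip_width: 0.0599
grip_force: 0.0
```

```bash
python3 -c "
from h import *
d=lines();plan(1,1)
cv2.imwrite('pics/top5.png',d['pixels'][:,:,::-1])"
```

```text
line px [326.9 167.8] 70 [-22.6, -21.8]
line px [318.8 185. ] 71 [-21.6, -20.4]
t 9.95 pos [0.4663 0.1106 0.1757] handle 162.9 r 0.1482 yaw 165.2 F [-0.2  0.7 -0.4] w 0.059642209074612255 q7 1.0001470738720715
[2.0, -3.0, 140.0] [0.0, -0.0, 0.023]
```

View pics/top5.png

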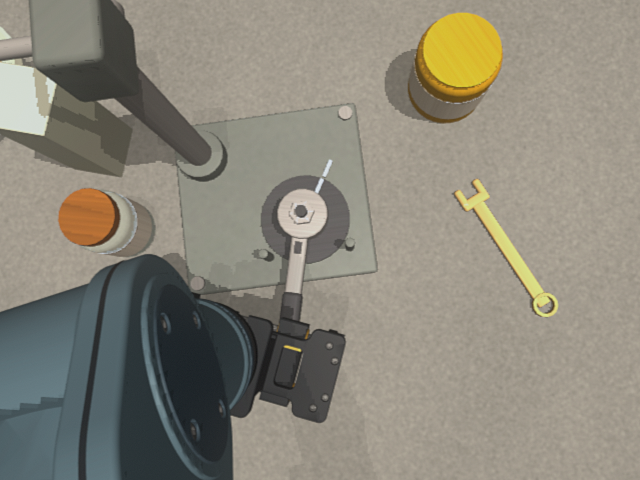

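The flange line at (319,185) and the plate line at (327,168) form one line. The gripper is clear above the wrench and nothing else has moved.

```bash
python3 -c "
from workcell import ctrl
print(ctrl.finish_job())"
```

```text
the job is handed in; nothing more can be done
None
```

The nut is fully home, its white line meeting the base plate's, and the wrench is released with the gripper clear above it; I handed the job in at about 10 s of the 53 s, and no verdict came back.

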